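Fish the brass jet out of the burner throat with tongs

ROBOT

A 6-joint arm with a two-finger parallel gripper is mounted at the origin on the work surface. World frame = base frame: x ahead of the robot, y to its left, z up, the work surface at z = 0. Lengths are in m, angles in rad, forces in N, time in s.
With the tool pointing down it reaches from about 0.35 to 1 m from the base axis. Payload 7.1 kg.
Tool frame: the origin (TCP) lies midway between the tips of the shut fingers; the grasp point (between the pads) lies 19 mm behind it; z points along the fingers, y is the direction in which the jaws open and shut (so a half turn about z gives the same grasp; the last joint's range is limited). The gripper opens to 85 mm and grips with 20 to 120 N. Pads are 22 mm wide; open, the fingers measure 114 mm over their backs; the gripper's body (76 mm by 85 mm) begins 54 mm behind the grasp point. The pads swing forward as they close: fully open they stand 13 mm farther back than shut.
Start: joints at [-1.326, 0.423, 1.63, -0, 1.089, -0.019], TCP at [0.163, -0.603, 0.231] pointing down, gripper open.
Joint ranges: [-3, 3], [-0.9, 2.11], [0.09, 2.58], [-1.31, 4.45], [0.11, 2.69], [-2.54, 2.54]. Speed limits (rad/s): [2.39, 2.39, 3.01, 3.14, 3.14, 3.14].

INTERFACE

Orientations are given as a rotation vector (axis times angle).
In Python, from bench import arm gives the robot as it stands. Calls block until the motion is done:
- arm.goto(position, orientation): joint-space move of the TCP to a pose.
- arm.movel(position, attitude=None, v=0.15): straight line of the TCP; attitude=None keeps the orientation; v is the mean speed in m/s.
- arm.movej(angles): joint-space move.
- arm.set_gripper(opening, effort=None): finger opening in m; effort is the grip in N (None keeps the last); returns when the fingers have stopped.
- arm.hold(seconds).
- arm.ik(position, orientation): joint angles nearest the present ones, or None.
- arm.state(): the state.
- arm.read_camera(name): name is "scene" or "side" or "wrist"; returns a dict with "image" (420x560x3 uint8, blue, green, red), "fx", "fy", "cx", "cy" (pixels), "world_from_camera" (4x4, takes a point from camera to world coordinates); the wrist camera has in their place "tool_from_camera" (4x4, takes a point from camera to tool coordinates, whose origin is the TCP and whose axes are the flange's). Camera axes: x right, y up, looking along -z (the intrinsics and any distortion apply to the point x, -y, -z); pixel columns grow to the right and rows downward; lengths in m; the calibration is good to about 2 mm. A picture is of the moment at which its call begins: read the wrist's pose just before it. There is no depth.
A pose or a line that the arm cannot do raises arm.PlanningError and nothing moves.
- arm.close_job(): hands the job in, once; it reports no verdict.
Trained networks look in a picture, given as the dict that the camera call returned (one of the last four; its "shot" number tells which), for a name from the list of things; names that differ only in an ending like _2 or _b are one class to them, and where a whole thing is asked for, a point or a joint stands for the part that bears it (a point fixed in the world has none). Each returns a list of dicts, best first, with "conf" (0 to 1); they miss things now and then, are a little off and sometimes report something else, mostly with a low value. They report only what shows in the picture. A call takes as long as a camera call.
- arm.spot_in(picture, name): "centre" ([column, row] in pixels, amid what is visible of it).
- arm.masks_of(picture, name): "region" (420x560 bool, what is visible of it) and "centre" ([column, row] in pixels, amid what is visible of it).
- arm.spot_point(picture, name): "centre" ([column, row] in pixels: a listed point, or the origin of a listed thing).
The state is a dict: "t": time; "joint_positions": joint angles; "joint_vel": joint speeds; "tau": joint torques, N m; "position": TCP position; "eef_rot": TCP orientation; "contact_force": force on the tool from outside, world axes, zero at the start; "moment": the same for the moment, N m; "opening": finger opening in m.
Only numpy, scipy, OpenCV 4.12 (cv2) and the standard library are available. Lean on these libraries where they do the work, as an engineer would, in place of code of your own. Each camera call takes 0.05 s, during which the arm holds its last target.

TASK

Take the sprung tongs from their wooden stand and use them to pull the small brass jet out of the deep pocket of the burner throat, where two leaf clips pinch it: squeeze it firmly enough that it does not slip but do not crush it, and do not jam the tongs hard against the casting or touch the jet with the gripper. Set the jet down upright on the floor of the shallow metal dish without dropping it, then hang the tongs back in their stand. Leave everything else on the counter where it is.

Things in the scene. Friction and masses are not known exactly. Their poses are not given: they have to be found in the camera images.
- tongs_grip (a point): Grip centre of the sprung tongs, which hang tips down in the stand; z up along them, y the line the jaws close on. Two flat upright steel plates (30 mm wide in x; from 28 mm below to 22 mm above this point), 54 mm over their outer faces when free, 37 mm shut; a black guide block between them ends level with their tops. Hold them lightly, at about 50 mm, to carry the tongs open. 190 g
- tongs_tip (a point): Point midway between the lower ends of the tongs' blades, 123 mm below tongs_grip, same axes. The blades are straight, 10 mm wide (x), 4 mm thick (y), 95 mm long; the gap between them is 30 mm free, 13 mm fully shut, and shrinks by as much as the grip plates are squeezed together
- jaw_l: +y jaw of the tongs: grip plate, shoulder and blade in one. Both jaws always move alike. The spring pushes each plate outward with 5.6 N when free, 8.4 N with the blades 22 mm apart, 11.5 N shut; what the gripper adds beyond that squeezes the part. Origin on the tongs' centre line, 28 mm below the grip centre (the underside of the shoulder, where plate steps in to blade)
- jaw_r: -y jaw of the tongs; origin and spring as for the other jaw
- jet_collar (a point): Centre of the collar of the brass jet, half-way up it. The collar is a square plate, 22 by 22 mm and 8 mm tall, its sides along the pocket's x and y, its underside on the pocket floor at the start; above it a tapered nose, 10 mm at the root and 18 mm tall, is too thin for the tongs, which can hold only the collar. z is the jet's axis, up when it stands
- jet: The brass jet; origin at the centre of its underside (4 mm under jet_collar), z up along its axis. 34 to 59 g. Soft: more than 25 N from a jaw crushes it
- well_mouth (a point): Centre of the mouth of the narrow pocket in the burner throat, an upright grey iron casting, fixed; 100 mm above the counter, z up. The pocket is a straight rectangle, 50 mm long in y, 32 mm in x, 80 mm deep, with a flat floor. The tongs go in with their y along its y (either way round) and close on the jet in y. Outside the tower is 78 mm (y) by 60 mm (x)
- well: The burner throat; origin on the counter, 100 mm under well_mouth, same axes. Foot plate 120 (y) by 100 mm, 12 mm tall; a brass pipe stub reaches 74 mm to +x at 35 mm height. The jet stands on the pocket floor at x = 0, up to 3 mm off centre in y. Pressing a jaw on the casting with more than 20 N damages it
- clip_a: Small sprung leaf clip on the +x side of the jet's collar, 12 mm wide (y), in the lowest 8 mm of the pocket; with its twin on the -x side it pinches the collar with about 7 N, so freeing the jet takes a pull of 6 to 11 N over the first 8 mm. The blades, centred on x = 0, pass beside the clips. Origin as for well, shifts up to 3 mm
- dish_floor (a point): Centre of the inner floor of the shallow round metal dish, 4 mm above its underside; floor about 94 mm in diameter, rim 112 mm across and 16 mm above the counter; loose, 350 g
- stand_top (a point): Centre of the slot in the top of the wooden tongs stand (fixed), 115 mm above the counter, z up. Slot 44 mm long in y, 16 mm in x, 103 mm deep; block 90 (y) by 60 mm, foot 120 by 110 mm, 12 mm tall. The tongs hang with their blades in the slot, their y along its y (either way round), shoulder on the block's top: the grip centre is then 28 mm above this point
- sauce_bottle: amber sauce bottle, 56 mm across, 150 mm tall; origin at its underside; leave it alone
- soup_bowl: white bowl, 110 mm across, 50 mm tall; origin at its underside; leave it alone
- soup_spoon: spoon lying on the table; origin at its underside; leave it alone
- steel_cup: steel cup, 70 mm across, 70 mm tall; origin at its underside; leave it alone
- spice_jar: glass spice jar, 60 mm across, 80 mm tall; origin at its underside; leave it alone
- pipe_collar: loose brass pipe collar, a ring 32 mm across and 16 mm tall with an 18 mm hole; not the jet; origin at its underside; leave it alone
- pan_brush: pan brush lying on the table; origin at its underside; leave it alone

How it is judged:
On the way, in this order (a step that is already met when the one before it is completed fails the run):
1. the jet, held between the jaws of the tongs, is lifted clear of the pocket (its collar above the mouth) (z of jet_collar in the frame of well_mouth above 0.004 m and contact force between each of jaw_l, jaw_r and jet above 1 N), for 0.1 s.
2. the jet stands in the dish and the tongs have let go of it (horizontal distance between jet_collar and dish_floor below 0.034 m and angle between jet's own z axis and vertical below 0.15 rad and z of jet_collar in the frame of dish_floor between 0.001 and 0.007 m and contact force between each of jaw_l, jaw_r and jet below 0.1 N), for 0.2 s.
At the end, for the whole second after the job is handed in: The jet stands upright (within 0.15 rad) at rest on the dish floor, within 34 mm of its centre, free of the tongs; the tongs, released and still, hang in the stand: grip centre within 10 mm of the slot centre sideways, 24 to 32 mm above the stand top, upright within 0.1 rad (all of step 2 and horizontal distance between tongs_grip and stand_top below 0.01 m and angle between tongs_grip's own z axis and vertical below 0.1 rad and z of tongs_grip in the frame of stand_top between 0.024 and 0.032 m and linear speed of each of jet, jaw_l below 0.02 m/s and contact force between each of the arm, the fingers and jaw_l below 0.1 N); the robot touches nothing.
It fails at once if a jaw squeezes the jet with more than 25 N (contact force between any of jaw_l, jaw_r and jet above 25 N).
It fails at once if a jaw presses on the burner throat with more than 20 N (contact force between any of jaw_l, jaw_r and well above 20 N).
It fails at once if the gripper touches the jet (contact force between the fingers and jet above 0.5 N).
It fails at once if the jet is dropped or thrown (faster than 0.45 m/s while not held by both jaws) (linear speed of jet above 0.45 m/s and contact force between any of jaw_l, jaw_r and jet below 0.1 N).
It fails at once if a bystander is moved by more than 30 mm (distance of any of sauce_bottle, soup_bowl, soup_spoon, steel_cup, spice_jar, pipe_collar, pan_brush from where it was at the start of the episode above 0.03 m).
It also fails if it takes over 64 s, if anything falls off the work surface, if the arm or the gripper's body presses on something with over 40 N, if the wrist force passes 120 N, or if a joint passes its speed limit or range.

## Working session

There is one attempt and no reset: what is moved stays moved. The work goes in short steps, each a Python script; the robot and the scene stay as the last script left them, time stands still between calls to the robot, and variables do not carry over. Pictures are saved under pics/ and viewed, and the job is handed in when it is done.

```bash
ls; mkdir -p pics; python3 - <<'E'
from bench import arm
import cv2
s=arm.state();print(s)
for n in ["scene","side","wrist"]:
    p=arm.read_camera(n);cv2.imwrite(f"pics/{n}0.png",p["image"])
    print(n,{k:v for k,v in p.items() if k!="image"})
    for o in ["tongs_grip","tongs_tip","well_mouth","dish_floor","stand_top","jet_collar"]:
        try:
            r=arm.spot_point(p,o);print(o,[(x["centre"],round(x["conf"],2)) for x in r[:2]])
        except Exception as e: print(o,e)
E
```

```text
pics
{'t': 0.0, 'joint_positions': array([-1.32601651e+00,  4.23828604e-01,  1.63072030e+00,  4.53446463e-05,
        1.08856932e+00, -1.90072192e-02]), 'joint_vel': array([0.00032149, 0.00054106, 0.00251801, 0.00131698, 0.00034727,
       0.00019471]), 'tau': array([ 2.13614745e-03, -5.57371151e+01, -2.81732655e+01,  1.39275703e-04,
        7.38142175e-03, -1.85689765e-05]), 'position': array([ 0.16285943, -0.60283478,  0.23054141]), 'eef_rot': array([-3.11280398e+00, -4.12922669e-01,  2.07165376e-04]), 'contact_force': array([-0.47113967,  0.42832321, -0.25191343]), 'moment': array([ 0.01333647, -0.00348059,  0.0356588 ]), 'opening': 0.08558433264818424}
scene {'fx': 527.7051579407641, 'fy': 527.7051579407641, 'cx': 268.63903324038756, 'cy': 216.17703818828934, 'world_from_camera': array([[-0.85462462, -0.2879173 ,  0.43211154,  1.22768186],
       [ 0.51873145, -0.5104625 ,  0.68581756,  1.0758218 ],
       [ 0.023118  ,  0.81026641,  0.58560558,  1.02460663],
       [ 0.        ,  0.        ,  0.        ,  1.        ]]), 'shot': 1}
tongs_grip [([262.9, 215.5], 0.66)]
tongs_tip []
[... 613 characters left out ...]
.57), ([341.0, 203.4], 0.31)]
dish_floor [([342.2, 200.9], 0.82)]
stand_top [([264.6, 210.5], 0.76)]
jet_collar [([387.4, 193.8], 0.3)]
wrist {'fx': 359.66832184071063, 'fy': 359.66832184071063, 'cx': 276.1194996500145, 'cy': 209.80841194134157, 'tool_from_camera': array([[-7.89094407e-04,  9.59966360e-01,  2.80114201e-01,
         7.09785505e-02],
       [ 9.99999472e-01,  5.73301739e-04,  8.52308115e-04,
        -2.55682193e-05],
       [ 6.57597160e-04,  2.80114726e-01, -9.59966306e-01,
        -1.42960618e-01],
       [ 0.00000000e+00,  0.00000000e+00,  0.00000000e+00,
         1.00000000e+00]]), 'shot': 3}
tongs_grip []
tongs_tip []
well_mouth []
dish_floor []
stand_top []
jet_collar []
```

View pics/scene0.png

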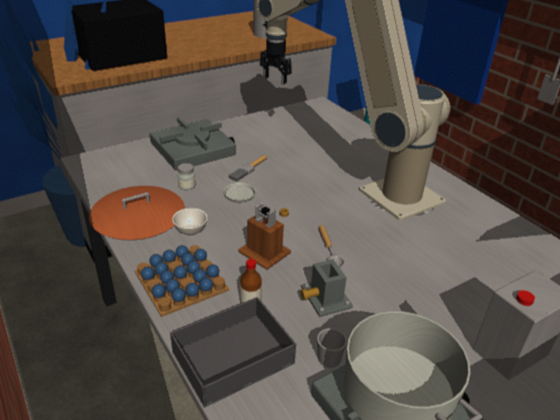

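View pics/side0.png

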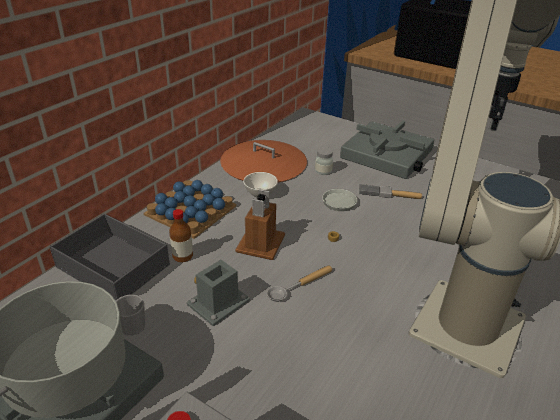

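```bash
cat > h.py <<'E'
import numpy as np, cv2
from bench import arm
from scipy.spatial.transform import Rotation as R
def ray(p,uv,tool=None):
    T=p.get("world_from_camera")
    if T is None: T=tool@p["tool_from_camera"]
    d=np.array([(uv[0]-p["cx"])/p["fx"],-(uv[1]-p["cy"])/p["fy"],-1.])
    return T[:3,3],T[:3,:3]@d
def atz(p,uv,z,tool=None):
    o,d=ray(p,uv,tool); return o+d*(z-o[2])/d[2]
def tri(rs):
    A=0;b=0
    for o,d in rs:
        d=d/np.linalg.norm(d);P=np.eye(3)-np.outer(d,d);A=A+P;b=b+P@o
    return np.linalg.solve(A,b)
def toolT(s=None):
    s=s or arm.state();T=np.eye(4);T[:3,:3]=R.from_rotvec(s["eef_rot"]).as_matrix();T[:3,3]=s["position"];return T
def proj(p,X,tool=None):
    T=p.get("world_from_camera")
    if T is None: T=tool@p["tool_from_camera"]
    c=T[:3,:3].T@(np.asarray(X)-T[:3,3]); return np.array([p["cx"]+p["fx"]*c[0]/-c[2],p["cy"]-p["fy"]*c[1]/-c[2]])
def down(yaw): # tool z down, tool x at angle yaw
    c,s=np.cos(yaw),np.sin(yaw)
    return R.from_matrix(np.array([[c,s,0],[s,-c,0],[0,0,-1]]).T if False else np.column_stack([[c,s,0],[s,-c,0],[0,0,-1]])).as_rotvec()
E
python3 - <<'E'
from h import *
a=arm.read_camera("scene");b=arm.read_camera("side")
for n,ua,ub,z in [("grip",(262.9,215.5),(263.7,203.7),.143),("mouth",(330.4,271.9),(214.7,274.2),.1),("dish",(239,189.9),(342.2,200.9),.004),("stand",(267.7,223.8),(264.6,210.5),.115)]:
    print(n,tri([ray(a,ua),ray(b,ub)]).round(3),atz(a,ua,z).round(3),atz(b,ub,z).round(3))
s=arm.state();print(R.from_rotvec(s["eef_rot"]).as_matrix().round(3))
E
```

```text
grip [0.58  0.017 0.13 ] [0.59  0.032 0.143] [0.57  0.032 0.143]
mouth [0.534 0.286 0.1  ] [0.534 0.286 0.1  ] [0.534 0.285 0.1  ]
dish [ 0.489 -0.295  0.007] [ 0.484 -0.307  0.004] [ 0.488 -0.291  0.004]
stand [0.572 0.028 0.111] [0.578 0.041 0.115] [0.572 0.024 0.115]
[[ 0.965  0.261 -0.   ]
 [ 0.261 -0.965  0.   ]
 [-0.    -0.    -1.   ]]
```

The scene view shows the stand at (267,235) with the tongs in it, the casting at (328,285) with its stub at (308,293), and the dish at (239,192). The side view agrees: stand (262,235), casting (217,285), dish (341,200). Next I'll refine these with the wrist camera from above.

```bash
python3 - <<'E'
from h import *
import pickle
out={}
views=[("dish",(0.488,-0.295,0.30)),("stand",(0.575,0.025,0.36)),("well",(0.534,0.286,0.33))]
for n,pos in views:
    yaw=np.arctan2(pos[1],pos[0])+np.pi/2
    arm.goto(pos,down(yaw)); arm.hold(0.15)
    T=toolT(); p=arm.read_camera("wrist"); out[n]=(p,T)
    cv2.imwrite(f"pics/w_{n}.png",p["image"])
    for o in ["tongs_grip","well_mouth","dish_floor","stand_top","jet_collar","well","clip_a"]:
        r=arm.spot_point(p,o)
        z={"tongs_grip":.143,"well_mouth":.1,"dish_floor":.004,"stand_top":.115,"jet_collar":.024,"well":0,"clip_a":0}[o]
        if r: print(n,o,[(x["centre"],round(x["conf"],2),atz(p,x["centre"],z,T).round(4)) for x in r[:2]])
    print(arm.state()["t"],T[:3,3])
pickle.dump(out,open("v.pkl","wb"))
E
```

```text
dish tongs_grip [([276.0, 155.3], 0.39, array([ 0.5031, -0.2692,  0.143 ]))]
dish dish_floor [([276.6, 156.3], 0.73, array([ 0.4933, -0.2864,  0.004 ]))]
3.3583 [ 0.48748808 -0.29584862  0.29977267]
stand tongs_grip [([283.6, 173.7], 0.88, array([0.5818, 0.0286, 0.143 ]))]
stand dish_floor [([216.7, 347.3], 0.58, array([ 0.4903, -0.2867,  0.004 ]))]
stand stand_top [([279.8, 168.4], 0.85, array([0.5782, 0.029 , 0.115 ]))]
5.1833 [0.57490142 0.02377737 0.35971024]
well tongs_grip [([203.8, 399.0], 0.88, array([0.5786, 0.0278, 0.143 ]))]
well well_mouth [([272.5, 180.4], 0.88, array([0.5336, 0.2783, 0.1   ]))]
well stand_top [([207.5, 382.1], 0.96, array([0.5786, 0.0256, 0.115 ])), ([273.7, 167.6], 0.59, array([0.5273, 0.2932, 0.115 ]))]
well jet_collar [([272.1, 169.6], 0.89, array([0.5333, 0.2762, 0.024 ]))]
well well [([272.5, 162.9], 0.55, array([0.5314, 0.2806, 0.    ]))]
well clip_a [([272.3, 161.5], 0.46, array([0.5303, 0.2821, 0.    ]))]
6.7667 [0.53468479 0.28464385 0.33031108]
```

```bash
python3 - <<'E'
from h import *
import pickle
out=pickle.load(open("v.pkl","rb"))
for n in ["stand","well"]:
    im=out[n][0]["image"][60:260,170:380]; cv2.imwrite(f"pics/wc_{n}.png",cv2.resize(im,(630,600),interpolation=cv2.INTER_CUBIC))
E
```

```text
(no output)
```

View pics/wc_stand.png

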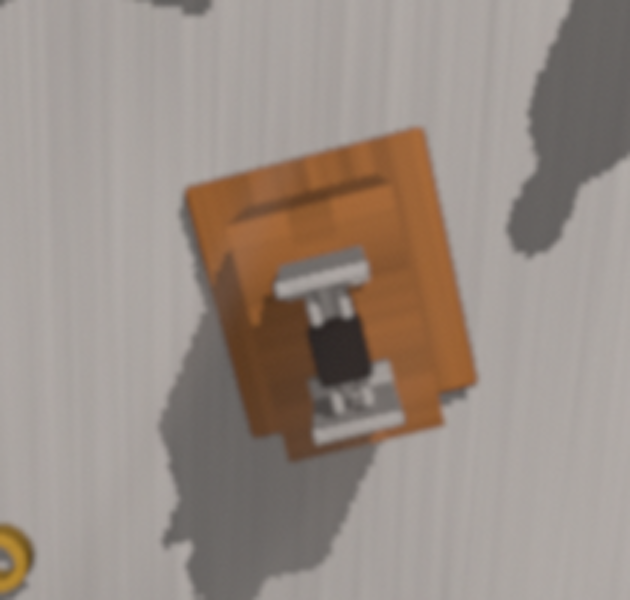

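View pics/wc_well.png

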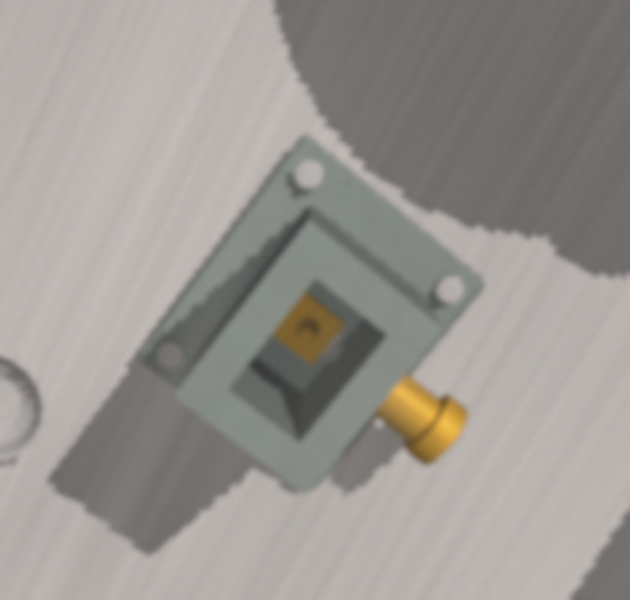

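View pics/w_dish.png

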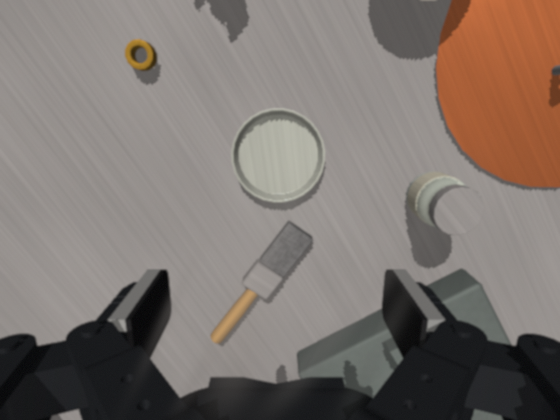

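```bash
python3 - <<'E'
from h import *
import pickle
out=pickle.load(open("v.pkl","rb"))
def f(n,pts,z):
    p,T=out[n]; X=np.array([atz(p,(170+u/3-.33,60+v/3-.33),z,T)[:2] for u,v in pts])
    print(n,"c",X.mean(0).round(4))
    for i in range(4):
        d=X[(i+1)%4]-X[i]; print("  len %.4f ang %.1f"%(np.linalg.norm(d),np.degrees(np.arctan2(d[1],d[0]))%180))
f("well",[(315,280),(385,333),(300,438),(231,386)],.1)
f("well",[(315,213),(443,325),(300,492),(178,396)],.1)
f("stand",[(232,220),(388,180),(442,423),(290,460)],.115)
# tongs plates tops z=.143+.022: outer corners
f("stand",[(274,290),(368,252) ,(402,424),(316,444)],.165)
p,T=out["stand"]
m=arm.masks_of
print(np.degrees(np.arctan2(T[1,0],T[0,0])))
E
```

```text
well c [0.5329 0.2788]
  len 0.0306 ang 171.0
  len 0.0484 ang 79.9
  len 0.0309 ang 169.8
  len 0.0478 ang 79.4
well c [0.533  0.2792]
  len 0.0587 ang 167.4
  len 0.0792 ang 78.7
  len 0.0561 ang 168.2
  len 0.0801 ang 80.5
stand c [0.5811 0.0297]
  len 0.0564 ang 16.4
  len 0.0902 ang 106.2
  len 0.0584 ang 16.6
  len 0.0905 ang 105.0
stand c [0.5809 0.0287]
  len 0.0315 ang 24.2
  len 0.0563 ang 104.3
  len 0.0286 ang 15.9
  len 0.0517 ang 107.0
92.37740661165253
```

The tongs' plates point along about 106°, and the casting's y axis lies at about 79.5°. The jet shows as a brass square near crop (310,327). I'll look straight down at the casting and then at the stand to refine both.

```bash
python3 - <<'E'
from h import *
import pickle
out={}
for n,c,z in [("well",(.533,.279),.26),("stand",(.580,.029),.32)]:
    yaw=np.arctan2(c[1],c[0]); pos=np.array([c[0]-.071*np.cos(yaw),c[1]-.071*np.sin(yaw),z])
    arm.goto(pos,down(yaw)); arm.hold(.2)
    T=toolT(); p=arm.read_camera("wrist"); out[n]=(p,T)
    for o,zz in [("tongs_grip",.143),("well_mouth",.1),("stand_top",.115),("jet_collar",.024),("jet",.02)]:
        r=arm.spot_point(p,o)
        if r: print(n,o,[(x["centre"],round(x["conf"],2),atz(p,x["centre"],zz,T).round(4)) for x in r[:2]])
    u=proj(p,(c[0],c[1],.1),T).astype(int); print(u,T[:3,3],arm.state()["t"],np.degrees(yaw))
    u0=max(0,u[0]-100);v0=max(0,u[1]-100);print(u0,v0)
    cv2.imwrite(f"pics/top_{n}.png",cv2.resize(p["image"][v0:v0+200,u0:u0+200],(600,600),interpolation=cv2.INTER_CUBIC))
pickle.dump(out,open("v2.pkl","wb"))
E
```

```text
well well_mouth [([275.4, 105.6], 0.69, array([0.5324, 0.2796, 0.1   ]))]
well jet_collar [([279.6, 104.1], 0.62, array([0.5354, 0.2767, 0.024 ]))]
well jet [([278.0, 107.3], 0.7, array([0.5319, 0.2766, 0.02  ]))]
[276 105] [0.47029685 0.24617402 0.26011792] 8.6667 27.62990587053695
176 5
stand tongs_grip [([276.9, 100.2], 0.95, array([0.5834, 0.0301, 0.143 ]))]
stand well_mouth [([24.8, 142.4], 0.95, array([0.5308, 0.2787, 0.1   ]))]
stand stand_top [([278.6, 102.4], 0.68, array([0.5818, 0.0284, 0.115 ]))]
[277 104] [0.50889809 0.02666912 0.31954738] 10.0917 2.862405226111748
177 4
```

View pics/top_well.png

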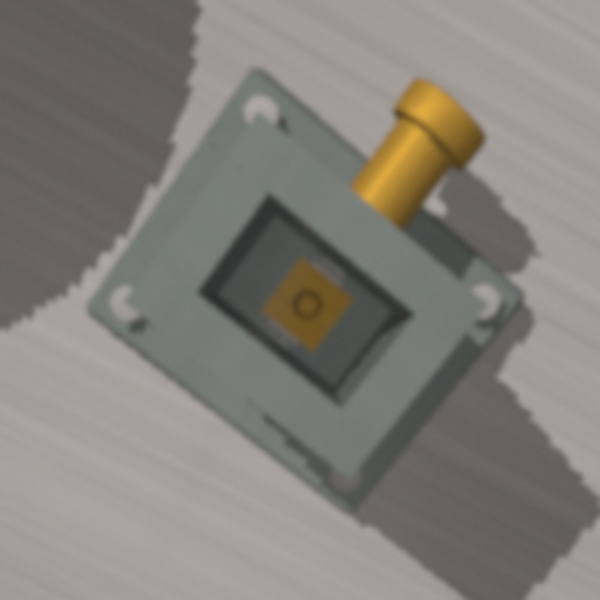

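View pics/top_stand.png

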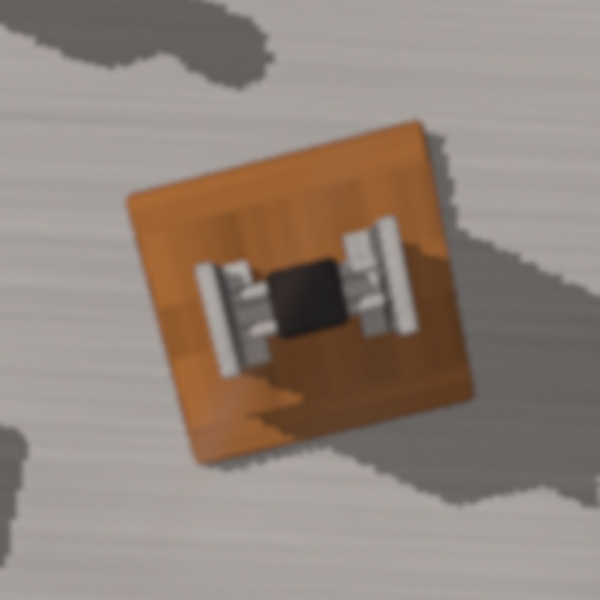

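```bash
python3 - <<'E'
from h import *
import pickle
out=pickle.load(open("v2.pkl","rb"))
def f(n,t,pts,z,o):
    p,T=out[n]; X=np.array([atz(p,(o[0]+u/3-.33,o[1]+v/3-.33),z,T)[:2] for u,v in pts])
    print(t,"c",X.mean(0).round(4))
    if len(X)>1:
     for i in range(4):
        d=X[(i+1)%4]-X[i]; print("  len %.4f ang %.1f"%(np.linalg.norm(d),np.degrees(np.arctan2(d[1],d[0]))%180))
f("well","mouth",[(269,195),(412,315),(338,405),(202,292)],.1,(176,5))
f("well","collar",[(307,258),(354,300),(313,352),(263,309)],.028,(176,5))
f("well","nose",[(307,304)],.046,(176,5))
f("stand","plates",[(195,265),(395,217),(417,330),(225,378)],.165,(177,4))
f("stand","foot",[(128,195),(420,122),(475,395),(203,463)],.012,(177,4))
E
```

```text
mouth c [0.5331 0.278 ]
  len 0.0490 ang 79.3
  len 0.0311 ang 168.1
  len 0.0475 ang 78.5
  len 0.0305 ang 170.9
collar c [0.5331 0.2765]
  len 0.0206 ang 77.3
  len 0.0217 ang 168.7
  len 0.0218 ang 77.8
  len 0.0219 ang 165.4
nose c [0.533  0.2774]
plates c [0.581  0.0282]
  len 0.0534 ang 105.7
  len 0.0290 ang 16.0
  len 0.0529 ang 106.6
  len 0.0299 ang 17.1
foot c [0.5815 0.0276]
  len 0.1161 ang 106.0
  len 0.1060 ang 17.0
  len 0.1157 ang 106.9
  len 0.1079 ang 17.3
```

```bash
python3 - <<'E'
from h import *
c=(.581,.0283);o=down(np.radians(196.3))
arm.set_gripper(.085,20)
arm.goto((*c,.25),o); print(arm.state()["joint_positions"].round(2))
arm.movel((*c,.18),o,.15);arm.movel((*c,.122),o,.08); arm.hold(.1)
s=arm.state();print(s["position"],s["contact_force"],s["opening"],s["t"])
p=arm.read_camera("wrist");cv2.imwrite("pics/pre.png",p["image"])
p=arm.read_camera("side");cv2.imwrite("pics/pre_s.png",cv2.resize(p["image"][120:270,180:360],(720,600)))
E
```

```text
[ 0.03  0.34  1.71  0.    1.09 -1.83]
[0.58147336 0.02833841 0.12256571] [ 0.0630908  -0.87452811  0.27424898] 0.08516638762005638 14.7333
```

View pics/pre.png

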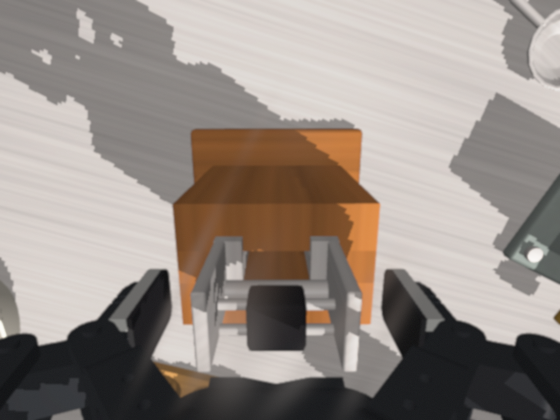

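View pics/pre_s.png

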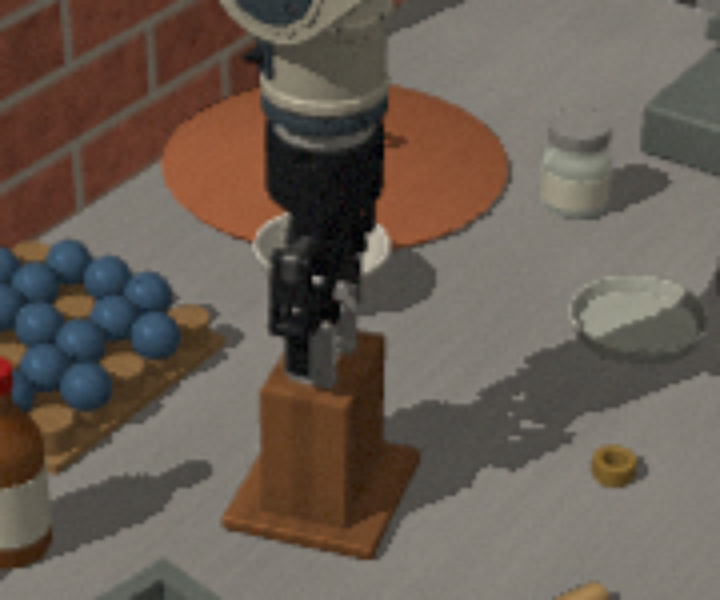

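The guide block is centred at column 276 and the plates are parallel to the pads. Gripping lightly and lifting.

```bash
python3 - <<'E'
from h import *
c=(.581,.0283)
print(arm.set_gripper(.0505,20)); arm.hold(.2)
s=arm.state();print(s["position"],s["contact_force"],s["opening"])
x,y,_=s["position"]
arm.movel((x,y,.15),None,.05); s=arm.state();print(s["contact_force"],s["opening"])
arm.movel((x,y,.26),None,.12); arm.hold(.2); s=arm.state();print(s["contact_force"],s["opening"],s["position"],s["t"])
p=arm.read_camera("wrist");cv2.imwrite("pics/lift.png",p["image"])
T=toolT()
for n in ["tongs_grip","tongs_tip"]:
    r=arm.spot_point(p,n); print(n,[(q["centre"],q["conf"]) for q in r[:2]])
p=arm.read_camera("side");cv2.imwrite("pics/lift_s.png",cv2.resize(p["image"][100:250,180:360],(720,600)))
E
```

```text
False
[0.58138724 0.02829807 0.12261987] [-0.56473447  0.05193508  5.74109043] 0.050886471504815844
[-1.05800386 -0.02050042 -1.73163807] 0.05057197506330291
[-0.12454311 -0.13982633 -1.05313748] 0.05042505888902697 [0.58098859 0.02832543 0.2591547 ] 17.45
tongs_grip [([275.9, 299.8], 0.7)]
tongs_tip []
```

View pics/lift.png

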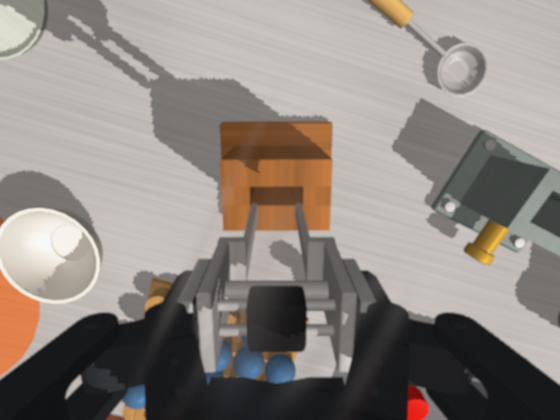

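View pics/lift_s.png

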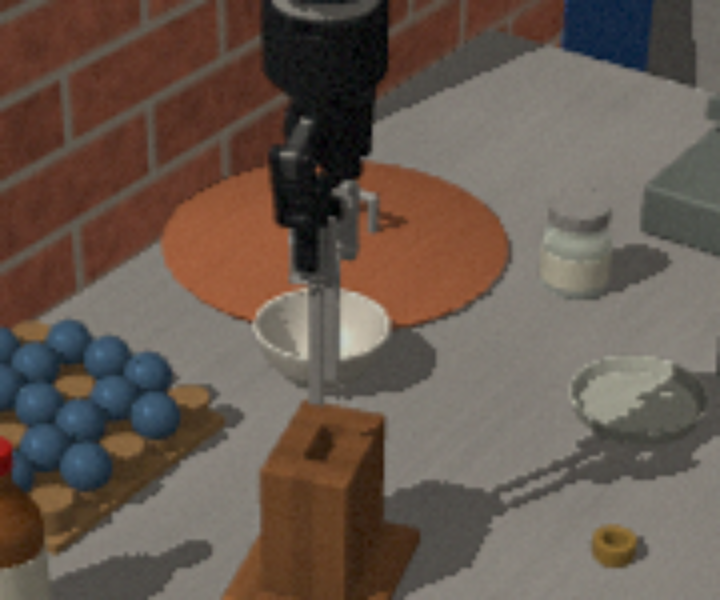

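The tongs are held upright, with the blade ends at about (252,205) and (297,205). The slot is visible at (276,195).

```bash
python3 - <<'E'
from h import *
p=arm.read_camera("wrist")
for dx in (-.005,0,.005,.01): 
    print(dx,[proj(p,(dx,y,.1026),np.eye(4)).round(1) for y in (-.015,.015)], proj(p,(dx,0,.095),np.eye(4)).round(1), proj(p,(dx,.025,.0075),np.eye(4)).round(1))
im=p["image"][170:320,190:360]; cv2.imwrite("pics/tip.png",cv2.resize(im,(680,600),interpolation=cv2.INTER_CUBIC))
E
```

```text
-0.005 [array([254.9, 216.1]), array([296.9, 216.1])] [275.9 219.4] [330.2 277.2]
0 [array([254.8, 209.4]), array([297. , 209.4])] [275.9 212.5] [330.7 267.3]
0.005 [array([254.7, 202.6]), array([297.1, 202.6])] [275.9 205.5] [331.1 257.2]
0.01 [array([254.6, 195.8]), array([297.3, 195.7])] [275.9 198.4] [331.6 246.9]
```

View pics/tip.png

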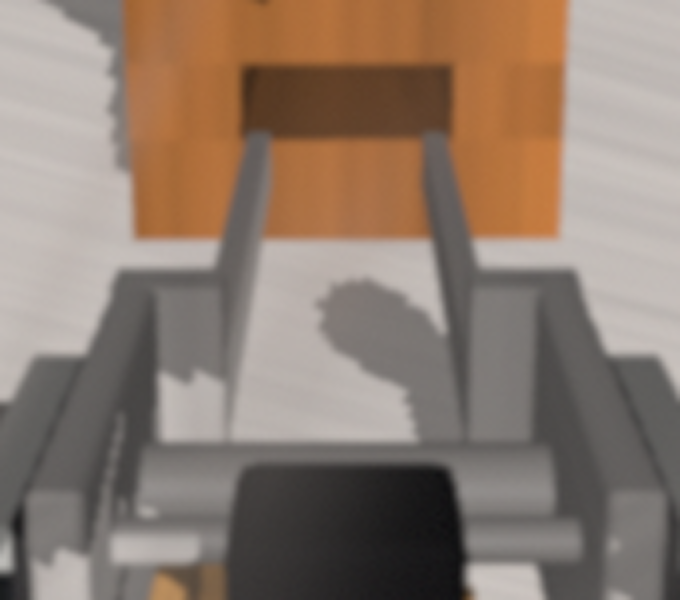

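```bash
python3 - <<'E'
from h import *
p=arm.read_camera("wrist");T=toolT()
print("slot",[atz(p,(c,r),.115,T)[:2].round(4) for c,r in [(250.8,186.2),(303,186.2),(303,204.3),(250.8,204.3)]], atz(p,(276.9,195.2),.115,T).round(4))
r=arm.spot_in(p,"sauce_bottle");print([ (q["centre"],q["conf"]) for q in r])
o=down(np.radians(169.3))
arm.movel((.575,.04,.285),None,.15)
arm.goto((.533,.2775,.285),o)
arm.movel((.533,.2775,.2276),o,.1);arm.hold(.3)
s=arm.state();print(s["position"],s["contact_force"],s["opening"],s["joint_positions"].round(2),s["t"])
p=arm.read_camera("wrist");T=toolT()
cv2.imwrite("pics/hov.png",cv2.resize(p["image"][150:330,170:385],(717,600),interpolation=cv2.INTER_CUBIC))
for n,z in [("well_mouth",.1),("jet_collar",.024)]:
    r=arm.spot_point(p,n); print(n,[(q["centre"],q["conf"],atz(p,q["centre"],z,T)) for q in r[:2]])
E
```

```text
slot [array([0.5799, 0.0065]), array([0.5679, 0.0475]), array([0.5826, 0.0521]), array([0.5947, 0.0105])] [0.5812 0.0291 0.115 ]
[([416.0, 403.6], 0.74), ([277.5, 296.7], 0.23)]
[0.53322829 0.27765976 0.22817104] [-0.48837506 -0.67094661 -2.40313246] 0.05035657349000414 [ 0.46  0.39  1.69 -0.    1.06 -0.92] 20.1167
well_mouth []
jet_collar [([272.1, 179.7], 0.53, array([0.53159177, 0.27412535, 0.024     ]))]
```

View pics/hov.png

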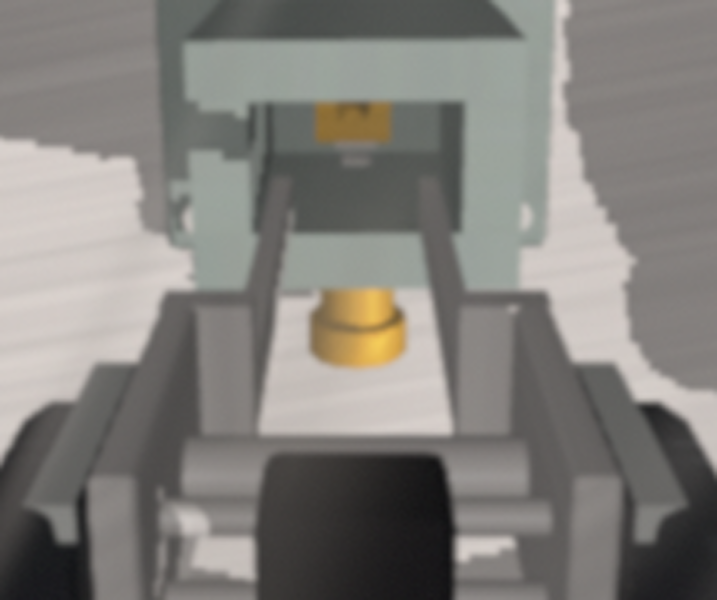

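```bash
python3 - <<'E'
from h import *
p=arm.read_camera("wrist");T=toolT();print(T[:3,3])
X=[atz(p,(170+c/3.333-.35,150+r/3.333-.35),.1,T) for c,r in [(250,101),(463,101),(463,233),(252,233)]]
for x in X: print((T[:3,:3].T@(x-T[:3,3])).round(4))
for r in (142,): print((T[:3,:3].T@(atz(p,(276,150+r/3.333-.35),.028,T)-T[:3,3])).round(4))
E
```

```text
[0.53302755 0.27754942 0.22776909]
[ 0.0163 -0.024   0.1278]
[0.0162 0.0249 0.1278]
[-0.0156  0.0257  0.1278]
[-0.0155 -0.0244  0.1278]
[-0.0106 -0.      0.1998]
```

Tips, mouth and jet agree to within about 0.5 mm. Inserting.

```bash
python3 - <<'E'
from h import *
s=arm.state();b=s["contact_force"]
xy=(.5331,.2776);o=down(np.radians(169.3))
for z,v in [(.19,.08),(.16,.08),(.14,.06),(.132,.03),(.130,.02),(.1285,.02),(.127,.02),(.126,.02),(.125,.02)]:
    arm.movel((*xy,z),o,v); s=arm.state(); d=s["contact_force"]-b; print(z,d.round(2),s["position"].round(4),round(s["opening"],4))
    if np.linalg.norm(d)>5: print("stop");break
arm.hold(.2);s=arm.state();print((s["contact_force"]-b).round(2),s["position"],s["t"])
p=arm.read_camera("wrist");cv2.imwrite("pics/in.png",p["image"])
E
```

```text
0.19 [-0.67 -0.77 -0.61] [0.5331 0.2776 0.1896] 0.0505
0.16 [ 0.07 -1.27 -0.13] [0.5329 0.2775 0.1594] 0.0506
0.14 [-1.04 -1.01 -0.72] [0.5329 0.2775 0.1395] 0.0508
0.132 [-0.02  0.12 -1.18] [0.533  0.2775 0.1318] 0.0508
0.13 [-0.5  -1.5  -0.17] [0.5331 0.2776 0.13  ] 0.0507
0.1285 [-0.33 -1.51 -0.05] [0.5331 0.2776 0.1284] 0.0505
0.127 [-0.88 -1.09 -1.41] [0.533  0.2776 0.1269] 0.0507
0.126 [-0.66 -1.4   0.4 ] [0.5331 0.2776 0.1259] 0.0509
0.125 [-0.68 -1.22 -0.13] [0.533  0.2776 0.1249] 0.0506
[ 0.21 -0.41 -0.53] [0.53312025 0.27760063 0.12501457] 23.8083
```

View pics/in.png

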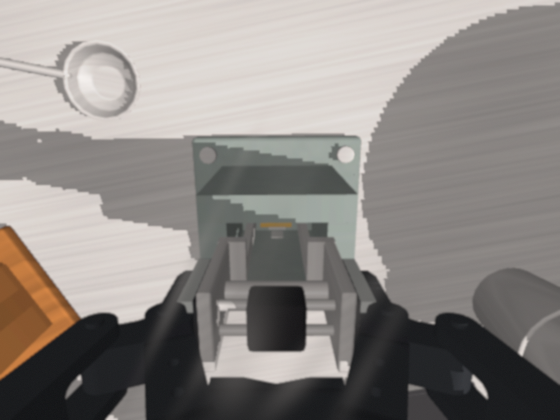

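```bash
python3 - <<'E'
from h import *
b=arm.state()["contact_force"]
for op,e in [(.0485,20),(.047,20),(.046,20),(.045,20),(.043,20),(.043,24),(.043,27)]:
    r=arm.set_gripper(op,e); s=arm.state(); print(op,e,r,round(s["opening"],4),(s["contact_force"]-b).round(2),s["moment"].round(2),s["t"])
E
```

```text
0.0485 20 False 0.0485 [ 0.31 -0.19 -0.07] [0.   0.01 0.  ] 24.075
0.047 20 False 0.047 [ 0.6   0.76 -1.33] [ 0.05 -0.   -0.03] 24.2917
0.046 20 False 0.046 [ 0.24  0.16 -0.76] [-0.07  0.01  0.05] 24.5083
0.045 20 False 0.0449 [-0.22 -2.31  1.11] [-0.44  0.05 -0.05] 24.725
0.043 20 False 0.0432 [-0.84 -2.42  2.93] [-0.59  0.16  0.03] 24.9417
0.043 24 False 0.0432 [ 0.4  -2.86  2.7 ] [-0.78  0.18  0.01] 25.1583
0.043 27 False 0.0432 [-0.2  -3.63  3.61] [-0.85  0.21 -0.01] 25.375
```

```bash
python3 - <<'E'
from h import *
p=arm.read_camera("wrist");a=p["image"][170:300,190:360];b=cv2.imread("pics/in.png")[170:300,190:360]
cv2.imwrite("pics/sq.png",cv2.resize(np.hstack([b,a]),(800,306),interpolation=cv2.INTER_CUBIC))
s=arm.state();print(s["contact_force"],s["moment"],s["opening"],s["position"])
E
```

```text
[-0.87263047 -2.7481274   1.97377478] [-0.82799721  0.22580176 -0.00354009] 0.04351642763851317 [0.53313319 0.27751781 0.12511246]
```

View pics/sq.png

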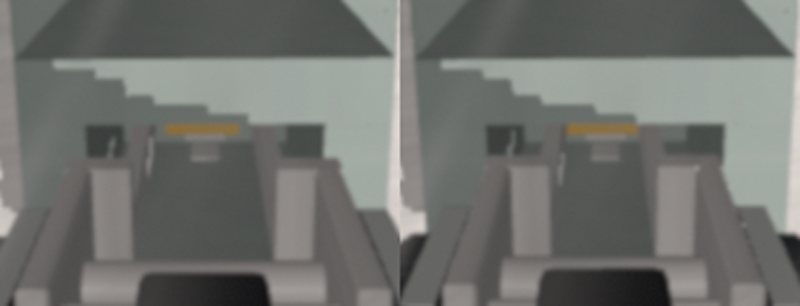

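```bash
python3 - <<'E'
from h import *
for op,e in [(.042,24),(.040,24),(.038,24),(.038,27)]:
    r=arm.set_gripper(op,e); arm.hold(.1);s=arm.state(); print(op,e,r,round(s["opening"],4),s["contact_force"].round(2),s["moment"].round(2),s["t"])
E
```

```text
0.042 24 False 0.0424 [-1.16 -4.07  6.36] [-0.96  0.3  -0.06] 25.7417
0.04 24 False 0.0408 [-1.65 -2.67  6.09] [-1.01  0.33  0.  ] 26.0583
0.038 24 False 0.0407 [-1.44 -3.7   6.22] [-0.99  0.38  0.03] 26.375
0.038 27 False 0.0397 [-1.16 -3.38  7.35] [-1.01  0.36  0.04] 26.6917
```

The opening is now force-limited: about 18–19 N of squeeze on the jet after the spring, below the 25 N limit. Pulling slowly while watching the force.

```bash
python3 - <<'E'
from h import *
s=arm.state();x,y,z=s["position"];x,y=.5331,.2776
for i in range(1,11):
    arm.movel((x,y,.125+.0012*i),None,.012); s=arm.state(); print(s["position"].round(4),s["contact_force"].round(2),s["moment"].round(2),round(s["opening"],4),round(s["t"],2))
p=arm.read_camera("wrist");a=p["image"][170:300,190:360]
cv2.imwrite("pics/pull.png",cv2.resize(a,(680,520),interpolation=cv2.INTER_CUBIC))
E
```

```text
[0.5329 0.2776 0.1258] [ 0.39 -1.66 -0.24] [-0.61  0.1  -0.01] 0.0389 26.94
[0.5326 0.2775 0.1265] [ 0.64 -0.85 -9.78] [-0.21 -0.12  0.02] 0.0391 27.19
[0.5328 0.2775 0.1282] [  0.51  -0.76 -10.92] [-0.24 -0.05 -0.03] 0.0389 27.44
[0.533  0.2776 0.1298] [ 0.69 -1.39 -9.82] [-0.26 -0.01 -0.09] 0.0391 27.69
[0.5331 0.2776 0.1312] [-0.21 -2.14 -9.7 ] [-0.3   0.07  0.01] 0.0388 27.94
[0.5332 0.2776 0.1325] [-0.96 -1.8  -8.34] [-0.34  0.07 -0.02] 0.0388 28.19
[0.5342 0.2783 0.1346] [ 0.41  0.92 -1.84] [-0.    0.03 -0.07] 0.039 28.44
[0.5336 0.2779 0.1352] [ 0.1  -0.03 -2.77] [ 0.   -0.04 -0.  ] 0.039 28.69
[0.5332 0.2776 0.1359] [-0.52  0.74 -3.34] [-0.01 -0.   -0.04] 0.0388 28.94
[0.5331 0.2776 0.1371] [-0.03 -0.08 -2.4 ] [0.06 0.05 0.01] 0.0389 29.19
```

View pics/pull.png

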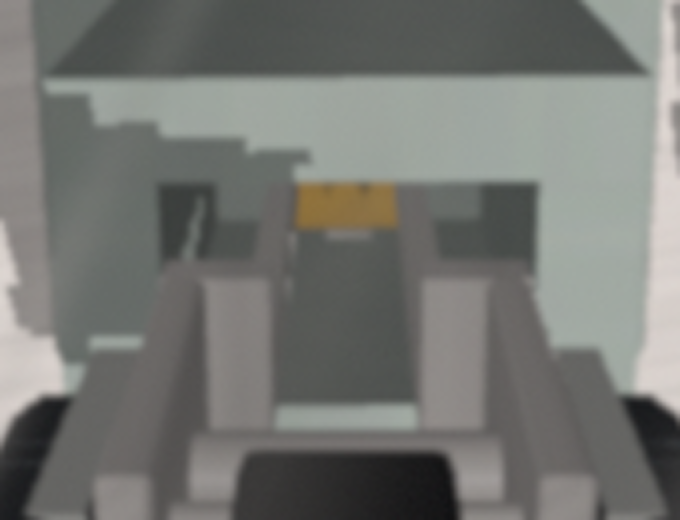

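The clips let go after about 8 mm (peak pull about 9 N) and the collar is held between the blades. Lifting out.

```bash
python3 - <<'E'
from h import *
arm.movel((.5331,.2776,.20),None,.08);arm.movel((.5331,.2776,.27),None,.12);arm.hold(.2)
s=arm.state();print(s["position"],s["contact_force"],s["opening"],s["t"])
p=arm.read_camera("wrist");cv2.imwrite("pics/up.png",cv2.resize(p["image"][150:330,170:385],(717,600),interpolation=cv2.INTER_CUBIC))
p=arm.read_camera("side");cv2.imwrite("pics/up_s.png",cv2.resize(p["image"][120:300,130:310],(600,600)))
E
```

```text
[0.53262721 0.27735027 0.26894438] [ 0.05428794  0.03198794 -2.66969792] 0.0386634240764091 31.1167
```

View pics/up.png

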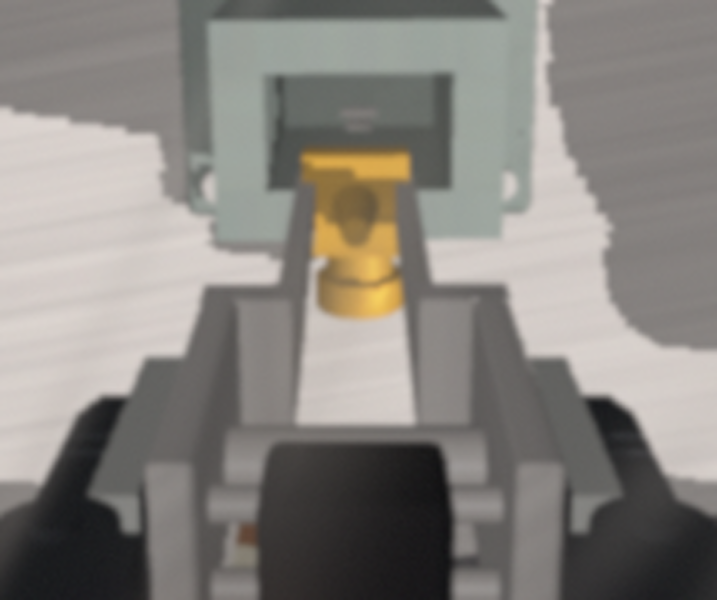

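View pics/up_s.png

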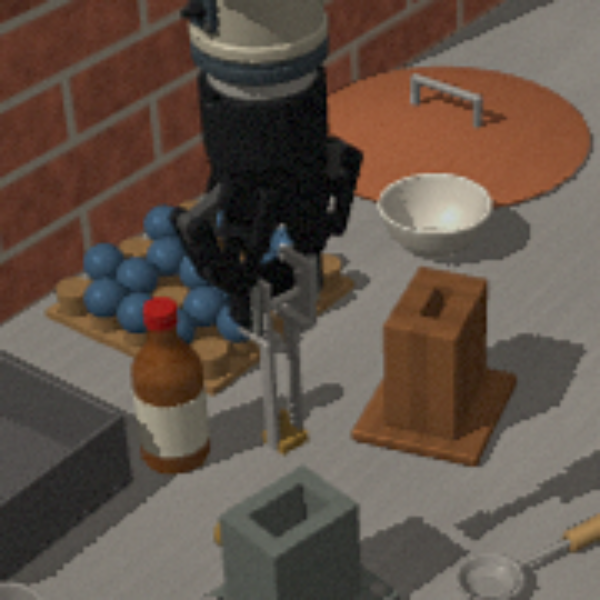

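The jet is gripped by its collar and upright, clear of the mouth. Carrying it to the dish.

```bash
python3 - <<'E'
from h import *
o=down(np.radians(115))
arm.movel((.492,-.287,.27),o,.22)
arm.movel((.492,-.287,.165),o,.12);arm.hold(.2)
s=arm.state();print(s["position"],s["contact_force"],s["opening"],s["joint_positions"].round(2),s["t"])
p=arm.read_camera("wrist");T=toolT();cv2.imwrite("pics/dh.png",p["image"])
r=arm.masks_of(p,"dish_floor");print([(q["centre"],q["conf"]) for q in r[:2]])
r=arm.spot_point(p,"dish_floor");print([(q["centre"],q["conf"],atz(p,q["centre"],.004,T)) for q in r[:2]])
E
```

```text
[ 0.49241347 -0.28724518  0.16578939] [-1.04188598  0.56622549 -2.2287094 ] 0.0390376022025924 [-0.55  0.43  1.8   0.    0.91 -0.99] 35.1667
[([280.7, 181.9], 0.65)]
[([278.8, 189.9], 0.82, array([ 0.49416398, -0.28588181,  0.004     ]))]
```

View pics/dh.png

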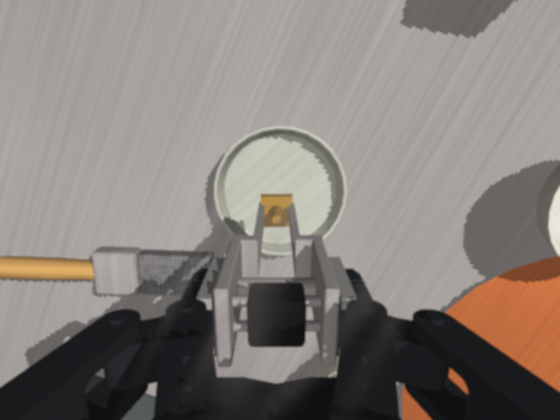

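```bash
python3 - <<'E'
from h import *
x,y=.494,-.286
arm.movel((x,y,.118),None,.07);arm.hold(.15)
b=np.mean([arm.state()["contact_force"] for _ in range(3)],axis=0);print(b)
z=.118
while z>.102:
    z-=.001; arm.movel((x,y,z),None,.02); arm.hold(.05)
    s=arm.state();d=s["contact_force"]-b
    print(round(z,4),d.round(2),s["position"][2].round(4))
    if d[2]>2.2: break
print(arm.state()["t"])
p=arm.read_camera("wrist");cv2.imwrite("pics/set.png",cv2.resize(p["image"][120:330,170:385],(614,600),interpolation=cv2.INTER_CUBIC))
E
```

```text
[-0.12639442 -0.09811909 -2.22771197]
0.117 [-0.3  -0.68  0.15] 0.1172
0.116 [-0.43 -0.32 -0.21] 0.1159
0.115 [-0.69  1.01 -0.21] 0.1149
0.114 [0.65 0.41 0.52] 0.1139
0.113 [ 0.86  0.46 -0.43] 0.113
0.112 [ 0.26 -0.34  0.13] 0.1119
0.111 [ 0.04  0.21 -0.53] 0.111
0.11 [-0.45 -0.39 -0.71] 0.11
0.109 [-1.05  0.88  7.59] 0.1097
38.9917
```

View pics/set.png

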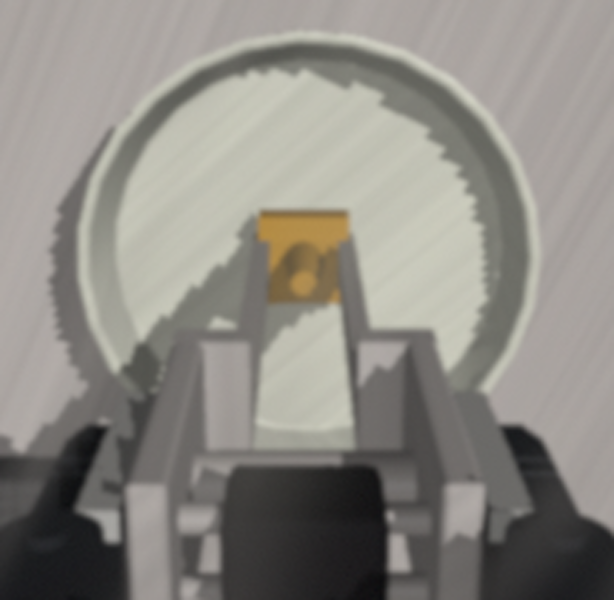

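The jet is down on the floor, touching at TCP z = 0.1097 with the nose vertical. Releasing slowly, then lifting off.

```bash
python3 - <<'E'
from h import *
x,y=.494,-.286
arm.movel((x,y,.1100),None,.02)
for op in (.043,.046,.048,.0505,.0515):
    arm.set_gripper(op,20);s=arm.state();print(op,round(s["opening"],4),s["contact_force"].round(2))
arm.hold(.1)
p=arm.read_camera("wrist");cv2.imwrite("pics/rel.png",cv2.resize(p["image"][120:330,170:385],(614,600),interpolation=cv2.INTER_CUBIC))
print(arm.state()["t"])
E
```

```text
0.043 0.0431 [ 0.47  0.55 -2.33]
0.046 0.0454 [ 0.06 -0.8  -2.41]
0.048 0.0483 [ 0.15  0.18 -1.63]
0.0505 0.0509 [ 0.36 -0.44 -2.54]
0.0515 0.0517 [-0.34 -0.31 -1.96]
40.525
```

View pics/rel.png

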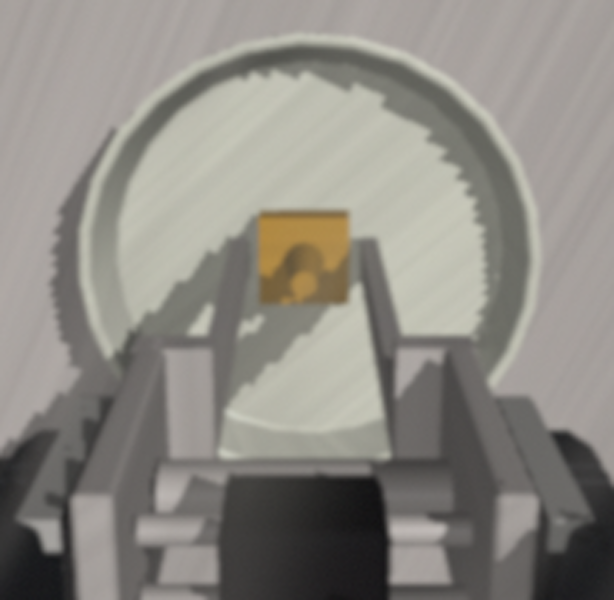

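```bash
python3 - <<'E'
from h import *
x,y=.494,-.286
arm.movel((x,y,.14),None,.05);arm.movel((x,y,.27),None,.2)
o=down(np.radians(196.3))
arm.movel((.581,.0285,.27),o,.22)
arm.movel((.581,.0285,.235),o,.1);arm.hold(.3)
s=arm.state();print(s["position"],s["contact_force"],s["opening"],s["t"])
p=arm.read_camera("wrist");T=toolT();cv2.imwrite("pics/sh.png",cv2.resize(p["image"][170:320,190:360],(680,600),interpolation=cv2.INTER_CUBIC))
q=arm.read_camera("side");cv2.imwrite("pics/sh_s.png",cv2.resize(q["image"][110:290,200:380],(600,600)))
E
```

```text
[0.58131225 0.02851608 0.23560464] [-0.35864887 -0.24468099 -2.57270464] 0.05111797446159562 44.5083
```

View pics/sh.png

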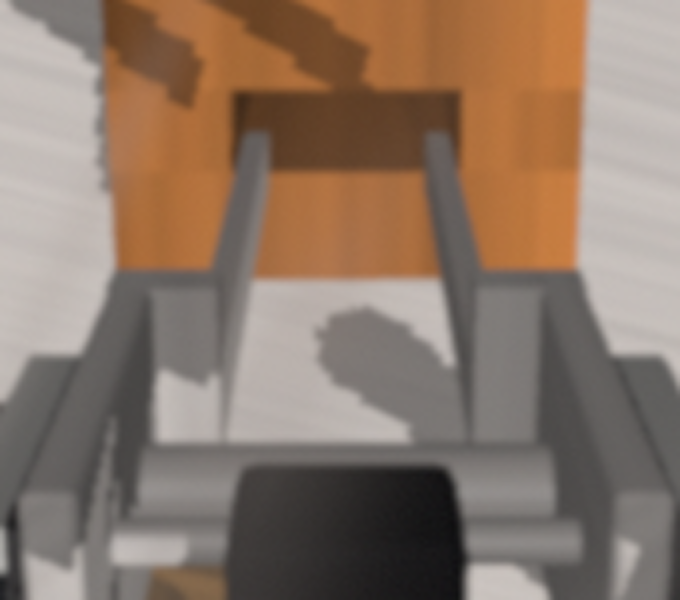

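View pics/sh_s.png

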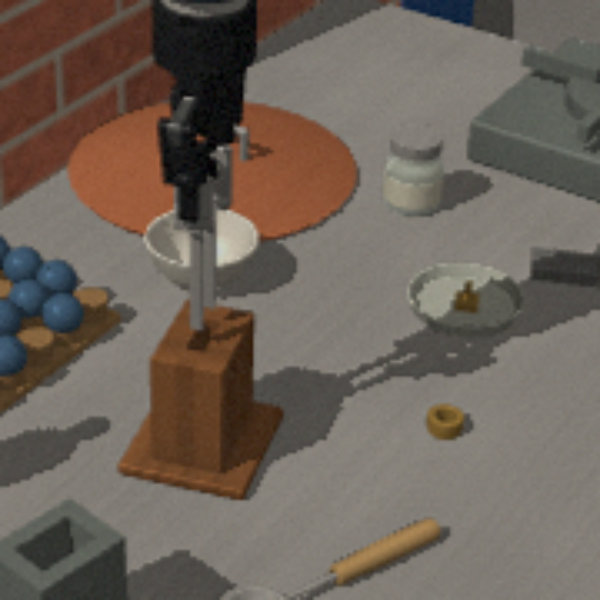

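The jet stands upright in the dish. Blades and slot share a centre (columns 348 and 347 in the crop). Inserting.

```bash
python3 - <<'E'
from h import *
p=arm.read_camera("wrist");T=toolT()
for r in (192.3,212.3): print((T[:3,:3].T@(atz(p,(276.6,r),.115,T)-T[:3,3])).round(4))
b=arm.state()["contact_force"]
zs=[.215,.205,.19,.16,.135]+[.130,.128,.126,.125,.124,.123,.122,.121,.120,.119]
for z in zs:
    arm.movel((.581,.0285,z),None,.08 if z>.13 else .03); s=arm.state();d=s["contact_force"]-b
    print(z,d.round(2),s["position"].round(4))
    if np.linalg.norm(d)>4.5: break
print(arm.state()["t"])
E
```

```text
[0.0083 0.0005 0.1203]
[-0.0074  0.0005  0.1203]
0.215 [-0.73  0.12 -0.66] [0.5804 0.0285 0.214 ]
0.205 [-0.52 -0.87 -1.03] [0.5806 0.0285 0.2043]
0.19 [-0.61 -1.02 -0.2 ] [0.5805 0.0285 0.1893]
0.16 [ 0.86 -0.82 -0.19] [0.5807 0.0285 0.1594]
0.135 [-0.45  0.26 -0.01] [0.5806 0.0285 0.1343]
0.13 [-1.13 -0.95 -0.24] [0.581  0.0285 0.13  ]
0.128 [-0.45 -0.98 -0.14] [0.5809 0.0285 0.128 ]
0.126 [-0.72 -0.5   0.16] [0.5809 0.0285 0.1259]
0.125 [ 0.07 -0.47 -0.11] [0.581  0.0285 0.1249]
0.124 [-0.8   0.18  0.51] [0.581  0.0285 0.1239]
0.123 [-1.74 -0.3  -0.84] [0.5809 0.0285 0.1229]
0.122 [-1.29 -0.05  3.89] [0.5812 0.0285 0.1223]
0.121 [-3.22 -0.47  8.96] [0.5814 0.0286 0.1218]
48.7167
```

Seated at 0.122. Releasing and retreating straight up.

```bash
python3 - <<'E'
from h import *
arm.movel((.581,.0285,.1225),None,.02)
arm.set_gripper(.056,20);arm.set_gripper(.085,20);s=arm.state();print(s["opening"],s["contact_force"])
arm.movel((.581,.0285,.16),None,.08);arm.movel((.581,.0285,.27),None,.15)
c=(.580,.029);yaw=np.arctan2(c[1],c[0])
arm.goto((.509,.0267,.32),down(np.radians(196.3)+0)) if False else None
arm.hold(.2)
T=toolT();p=arm.read_camera("wrist");cv2.imwrite("pics/fin.png",p["image"])
r=arm.spot_point(p,"tongs_grip");print([(q["centre"],q["conf"],atz(p,q["centre"],.143,T)) for q in r[:1]])
r=arm.spot_point(p,"stand_top");print([(q["centre"],q["conf"],atz(p,q["centre"],.115,T)) for q in r[:1]])
q=arm.read_camera("side");cv2.imwrite("pics/fin_s.png",cv2.resize(q["image"][110:290,200:380],(600,600)))
q=arm.read_camera("scene");cv2.imwrite("pics/fin_c.png",cv2.resize(q["image"][150:330,180:360],(600,600)))
print(arm.state()["t"],arm.state()["contact_force"])
E
```

```text
0.08526024172063462 [-0.09571669 -0.42108373 -0.12977151]
[([274.4, 196.8], 0.58, array([0.57732818, 0.02640019, 0.143     ]))]
[([272.6, 194.8], 0.88, array([0.58283384, 0.02630578, 0.115     ]))]
51.5417 [-0.03983919  0.25936496  0.48487058]
```

View pics/fin.png

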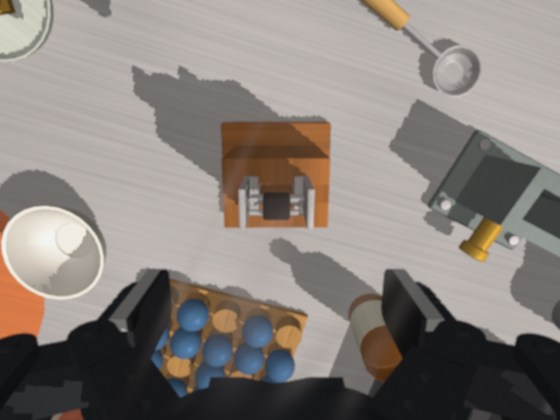

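View pics/fin_s.png

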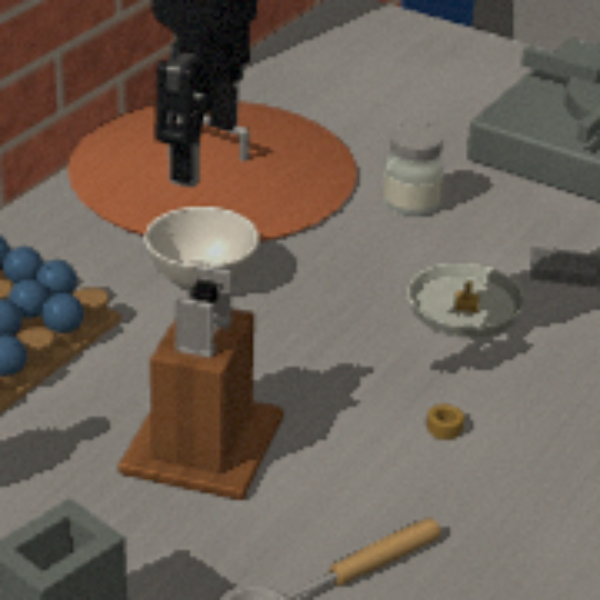

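View pics/fin_c.png

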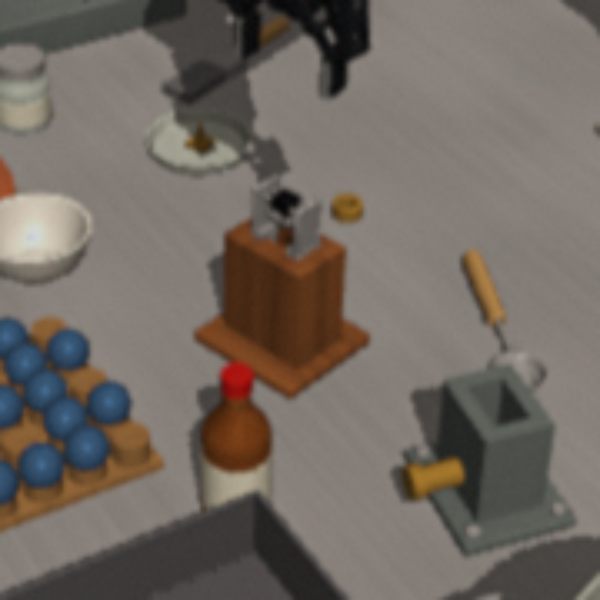

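The tongs hang upright and seated, the jet stands in the dish, and the robot touches nothing. Handing in.

```bash
python3 -c "
from bench import arm
print(arm.close_job(),arm.state()['t'])"
```

```text
the job is handed in; nothing more can be done
the job is handed in; nothing more can be done
```

I pulled the jet out of the burner throat with the tongs, stood it in the dish, and hung the tongs back in their stand. I handed the job in at about 52 s of the 64 s allowed; the system gives no verdict.

- **Pulling the jet:** I gripped with 27 N, which leaves about 18–19 N on the jet after the tongs' spring, under the 25 N limit. That figure is worked out, not measured. The clips let go after about 8 mm, with a peak pull of about 9 N and no sign of slipping.
- **Pressing on the casting:** while I closed the tongs, the wrist reading showed them pressing down by up to about 9 N in the pocket, under the 20 N limit.
- **Placing the jet:** I lowered it until it touched the dish floor (the force rose by 7.6 N) and opened the tongs slowly. It stands upright near the dish centre in the later side and scene pictures.
- **Returning the tongs:** the shoulder met the stand top at the same height as at the start, within 0.5 mm. In the pictures they hang upright and free of the gripper, and the final wrist force is about zero.

**Disagreement:** in the last wrist picture, the networks placed the tongs' grip centre and the slot centre about 5.5 mm apart sideways. The limit is 10 mm. My own measurement just before insertion showed them aligned to about 0.5 mm, and the picture shows the tongs seated. The bystanders in view look unmoved; I did not measure their positions.

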